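# Feel the end float of a grain mill's shaft

### The job

The crank is off the kitchen grain mill so that its shaft can be checked for end float: take the shaft by its knob, first pull it straight out until it comes up against its outer stop, then push it straight in until it comes up against its inner stop, each time bearing on the stop for a moment with about 10 N and never with 15 N or more. Then leave the shaft midway between the two stops, let go of it, and leave the crank, jar, mug and other things on the counter where they are.

Things in the scene. Friction and masses are not known exactly. Their poses are not given: they have to be found in the camera images.
- mill: Cream hand grain mill, fixed to the counter: dark foot 160 (x) x 170 (y) x 22 mm high, round body 96 mm across lying along y, on top an open hopper 116 mm across, 240 mm high, over y -33 to +83 mm. Origin: centre of the foot's underside, on the counter. z is up; the shaft comes out along its -y, axis 105 mm above the counter, through a brass bush whose face is at y -60 mm. Place and yaw vary.
- knob (a point): Centre of the knob on the shaft's outer end, 105 mm above the counter, 136 to 168 mm from the mill's origin along its -y; axes as the mill's (out is -y). A yellow barrel 32 mm across, 40 mm long, between two red rims 42 mm across, 6 mm thick. Best gripped from above, fingers closing square to the shaft. Between knob and mill: 50 to 82 mm of bare steel shaft 16 mm across.
- shaft (a joint): Place of the shaft in its bearing along its axis, m, growing as it is pulled out. It only slides (does not turn), with about 2 N of friction, and stays where left. It runs freely between two hidden stops 10 to 15 mm apart; zero is an arbitrary place between them, not the middle, and how far the stops lie from the mill's body differs every time.
- seat (a joint): Give of the bearing seat that carries both stops, m: 0 at rest, positive when the shaft bears on the outer stop (pulled), negative on the inner stop (pushed). It is sprung, 1 mm for every 10 N along the axis (15 N gives 1.5 mm), and springs back when the load is taken off. The shaft moves with it.
- crank: The mill's crank, taken off and lying on the counter: flat steel arm 130 mm long along its x, with a wooden grip standing 62 mm high at +x. Origin: under the arm's middle. Leave alone.
- flour_cup: Small white bowl, 72 mm across and 50 mm high, by the mill's chute. Origin: centre of its underside. Leave alone.
- wrench: Steel wrench 160 mm long lying along its x, on the counter by the mill's far side. Leave alone.
- grain_jar: Amber glass jar with steel lid, 84 mm across and 120 mm high. Origin: centre of its underside. Leave alone.
- mug: Blue mug, 80 mm across and 90 mm high. Origin: centre of its underside. Leave alone.
- flask: Grey flask, 100 mm across and 210 mm high. Origin: centre of its underside. Leave alone.
- spoon: Wooden spoon 190 mm long lying along its x. Leave alone.

How it is judged (in metres and radians):
On the way, in this order (a step that is already met when the one before it is completed fails the run):
1. the shaft is pulled out and bears on its outer stop with 6 N or more for 0.2 s (value of joint shaft above 0.0065 m and value of joint seat above 0.0006 m), for 0.2 s.
2. the shaft is then pushed in and bears on its inner stop with 6 N or more for 0.2 s (value of joint shaft below -0.0025 m and value of joint seat below -0.0006 m), for 0.2 s.
At the end, for the whole second after the job is handed in: The shaft rests within 1.5 mm of the middle of its travel between the two stops, with no load on the bearing seat (within 0.4 mm of rest), and the fingers are off the mill and its knob (value of joint shaft between 0.0005 and 0.0035 m and value of joint seat between -0.0004 and 0.0004 m and contact force between the fingers and mill below 0.1 N); the robot touches nothing.
It fails at once if a stop is loaded with more than 17 N (the bearing seat gives more than 1.7 mm) (value of joint seat above 0.0017 m or value of joint seat below -0.0017 m).
It fails at once if the crank, bowl, wrench, jar, mug, flask or spoon is moved by more than 25 mm (distance of any of crank, flour_cup, wrench, grain_jar, mug, flask, spoon from where it was at the start of the episode above 0.025 m).
It also fails if it takes over 56 s, if anything falls off the work surface, if the arm or the gripper's body presses on something with over 40 N, if the wrist force passes 120 N, or if a joint passes its speed limit or range.

### The arm

A 6-joint arm with a two-finger parallel gripper is mounted at the origin on the work surface. World frame = base frame: x ahead of the robot, y to its left, z up, the work surface at z = 0. Lengths are in mm, angles in rad, forces in N, time in s.
With the tool pointing down it reaches from about 300 to 775 mm from the base axis. Payload 14.6 kg.
Tool frame: the origin (TCP) lies where the fingers leave the gripper's body, on its centre line; the fingertips stand 97 mm ahead of it and the grasp point (between the pads) lies ahead of it (grip_depth is the z of the grasp point in the tool frame, in mm); z points along the fingers, y is the line along which they close (so a half turn about z gives the same grasp; the last joint's range is limited). The gripper opens to 94 mm and grips with 3 to 60 N. Pads are 16 mm wide; open, the fingers measure 119 mm over their backs; the gripper's body (75 mm by 177 mm) begins 78 mm behind the grasp point.
Start: joints at [-1.412, 0.3, 1.521, -0, 1.321, -0.067], TCP at [123.131, -536.031, 302.646] pointing down, gripper open.
Joint ranges: [-3.03, 3.03], [-0.79, 2.21], [0.23, 2.52], [-1.04, 4.18], [0, 3.07], [-2.55, 2.55]. Speed limits (rad/s): [2.22, 2.22, 2.57, 3.14, 3.14, 3.14].

### API

Orientations are given as [roll, pitch, yaw] about the fixed x, y, z axes, in that order (R = Rz(yaw) Ry(pitch) Rx(roll)).
In Python, from cell import read_state, camera, sign_off, regions_of, spot_point, grip_depth gives the robot as it stands. The module is installed in compiled form; this text tells all that it offers.
- The arm moves only by the tool send_rows, never from a script. Its argument "series" is a list of rows, each a list of 3 entries, a list of its own where there are three numbers: the shift along the world's x, y, z in mm, then the turn about the world's z in degrees, then the closure, from -1 (fully open) to 1 (shut), so that 0 is half open. A call has 1 to 12 rows; each row shifts and turns the commanded pose from where the row before left it; what a row does not reach is not made up. A row lasts 1/10 s, in which the tool goes at most 50 mm and 8.59 degrees, less where a joint would pass 70% of its speed; a pose out of reach is approached as far as the arm can. A call is refused whole if a number of a shift passes 50 or a number of a turn 8.59, either way. A call with a gripper value outside its range is refused whole. The fingers move at their own pace and stop on an object; "squeeze" is the grip in N (left out, the last holds). Time passes only in rows, so rows that do not move let the fingers close. It gives the time, the measured TCP pose, the force, the opening and the grip force at its end, in the units of the state.
- read_state(): the state, without advancing time (a new reading comes with each control period).
- camera(name): name is "side" or "top" or "wrist"; returns a dict with "color" (420x560x3 uint8, blue, green, red), "fx", "fy", "cx", "cy" (pixels), "dist" ([k1, k2, p1, p2, k3] as OpenCV has them; the pictures are not rectified), "camera_from_world" (4x4, takes a point from world to camera coordinates). Camera axes: x right, y down, z forward; pixel columns grow to the right and rows downward; lengths in mm; the calibration is good to about 2 mm. A picture is of the moment at which its call begins. There is no depth.
- sign_off(): hands the job in; it is judged then, once.
Trained networks look in a picture, given as the dict that the camera call returned (one of the last four; its "shot" number tells which), for a name from the list of things; names that differ only in an ending like _2 or _b are one class to them, and where a whole thing is asked for, a point or a joint stands for the part that bears it (a point fixed in the world has none). Each returns a list of dicts, best first, with "confidence" (0 to 1); they miss things now and then, are a little off and sometimes report something else, mostly with a low value. They report only what shows in the picture. A call takes as long as a camera call.
- regions_of(thing, picture): "mask" (420x560 bool, what is visible of it).
- spot_point(thing, picture): "point" ([x, y, z] in mm, in the coordinates of the camera as it stood for that picture, good to about 4 mm: a listed point, or the origin of a listed thing).
The state is a dict: "clock": time; "joints": joint angles; "qd": joint speeds; "effort": joint torques, N m; "eef_pos": TCP position; "eef_rot": TCP orientation; "wrist_force": force on the tool from outside, world axes, zero at the start; "moment": the same for the moment, N m; "finger_gap": finger opening in mm; "finger_force": force on a finger pad.
Only numpy, scipy, OpenCV 4.12 (cv2) and the standard library are available. Lean on these libraries where they do the work, as an engineer would, in place of code of your own. Each camera call takes 0.05 s, during which the arm holds its last target. There are 200 camera calls.

## Working session

There is one attempt and no reset: what is moved stays moved. The work goes in short steps, Python scripts to look and compute and a tool call to move; the robot and the scene stay as the last step left them, time stands still between calls to the robot, and variables do not carry over. Pictures are saved under pics/ and viewed, at most 10 in all, crops included, and the job is handed in when it is done.

Besides the shell and the picture viewer there is one more tool, called after "Call:" as a command line: name --argument value ..., lists and objects as JSON in quotes. send_rows: Moves the arm, as the interface text tells. Its arguments: {"type":"object","properties":{"series":{"type":"array"},"squeeze":{"type":"number"}},"required":["series"]}

```bash
mkdir -p pics; ls; cat > h.py <<'E'
import numpy as np, cv2
from cell import *
def w(p,pic):
    T=np.linalg.inv(pic["camera_from_world"]); return (T@np.r_[p,1])[:3]
E
python3 - <<'E'
from h import *
s=read_state(); print({k:np.round(v,3).tolist() for k,v in s.items()}); print(grip_depth)
for n in ("side","top"):
    p=camera(n); cv2.imwrite(f"pics/{n}0.png",p["color"])
    for t in ("mill","knob","crank","flour_cup","wrench","grain_jar","mug","flask","spoon"):
        for r in spot_point(t,p)[:2]: print(n,t,round(r["confidence"],2),w(r["point"],p).round(1))
E
```

```text
pics
{'clock': 0.0, 'joints': [-1.412, 0.3, 1.522, -0.0, 1.321, -0.067], 'qd': [0.001, -0.001, -0.001, -0.0, -0.001, 0.001], 'effort': [-0.003, -53.181, -35.274, 0.071, 0.024, -0.0], 'eef_pos': [123.082, -535.904, 302.076], 'eef_rot': [-3.14, -0.0, 0.226], 'wrist_force': [-0.125, 0.335, -1.438], 'moment': [0.022, -0.014, -0.002], 'finger_force': 0.0, 'finger_gap': 94.003}
78.39999999999999
side mill 0.55 [548.4  26.6  -3.3]
side knob 0.68 [ 499.8 -119.3  104.8]
side knob 0.52 [ 584.4 -305.8    1.5]
side crank 0.82 [ 5.853e+02 -3.052e+02 -3.000e-01]
side crank 0.46 [ 419.7 -329.1    0.8]
side flour_cup 0.63 [462.1 149.3  -1.8]
side wrench 0.53 [667.5 -18.4   3.1]
side grain_jar 0.8 [624.2 432.9   0.8]
side grain_jar 0.64 [5.522e+02 2.650e+01 4.000e-01]
side mug 0.94 [ 482.4 -440.8    1.6]
side spoon 0.5 [ 421.3 -331.4    1.5]
top mill 0.81 [557.9  23.9  -0.6]
top knob 0.82 [ 497.1 -116.8  105.4]
top crank 0.6 [ 589.8 -303.4   -2.9]
top flour_cup 0.53 [625.8 432.3  -1.1]
top wrench 0.58 [667.7  -9.8  -3. ]
top grain_jar 0.64 [6.250e+02 4.301e+02 4.000e-01]
top flask 0.9 [461.8 502.1  -5.2]
top spoon 0.8 [ 420.1 -323.3   -3.9]
```

View pics/top0.png

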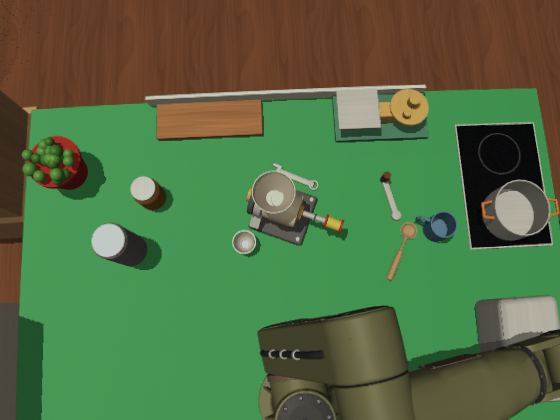

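View pics/side0.png

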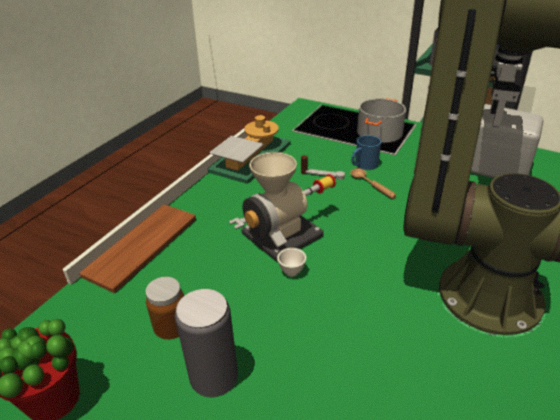

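Call:
send_rows --series '[[[29, 32, 2], 4.5, -1], [[29, 32, 2], 4.5, -1], [[29, 32, 2], 4.5, -1], [[29, 32, 2], 4.5, -1], [[29, 32, 2], 4.5, -1], [[29, 32, 2], 4.5, -1], [[29, 32, 2], 4.5, -1], [[29, 32, 2], 4.5, -1], [[29, 32, 2], 4.5, -1], [[29, 32, 2], 4.5, -1], [[29, 32, 2], 4.5, -1], [[29, 32, 2], 4.5, -1]]'

```text
clock: 2.2
eef_pos: [472.1, -150.4, 326.9]
eef_rot: [3.141, 0.0, 1.172]
wrist_force: [-0.2, -0.4, -0.2]
finger_gap: 94.2
finger_force: 0.0
```

```bash
python3 - <<'E'
from h import *
s=read_state(); print({k:np.round(s[k],3).tolist() for k in ("clock","eef_pos","eef_rot","wrist_force","joints")})
for n in ("wrist","top","side"):
    p=camera(n); cv2.imwrite(f"pics/{n}1.png",p["color"])
    for t in ("mill","knob"):
        for r in spot_point(t,p)[:2]: print(n,t,round(r["confidence"],2),w(r["point"],p).round(1))
E
```

```text
{'clock': 2.2, 'eef_pos': [472.086, -150.435, 326.93], 'eef_rot': [3.141, 0.0, 1.172], 'wrist_force': [-0.222, -0.397, -0.192], 'joints': [-0.382, 0.158, 1.637, -0.0, 1.345, 0.017]}
wrist mill 0.87 [5.599e+02 2.570e+01 2.000e-01]
wrist knob 0.79 [ 501.2 -116.5  108. ]
wrist knob 0.73 [ 592.2 -307.5    0.7]
top mill 0.94 [558.7  23.9   0.6]
top mill 0.46 [670.5 -10.2  -2.3]
top knob 0.51 [ 497.4 -116.9  103.9]
side mill 0.6 [550.6  27.    0.7]
side knob 0.65 [ 496.5 -117.7  104.8]
```

View pics/wrist1.png

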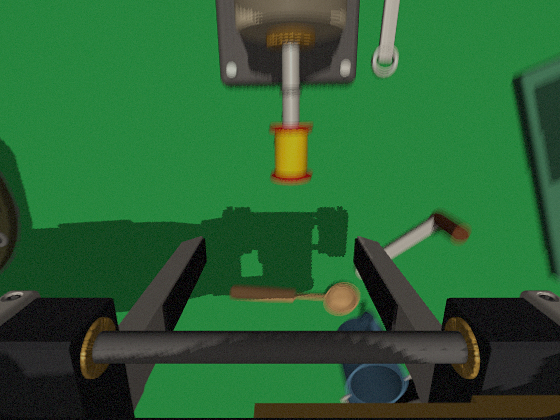

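```bash
cat >> h.py <<'E'
def onplane(uv,p,z=105.):
    K=np.array([[p["fx"],0,p["cx"]],[0,p["fy"],p["cy"]],[0,0,1]])
    n=cv2.undistortPoints(np.array(uv,float).reshape(-1,1,2),K,np.array(p["dist"])).reshape(-1,2)
    T=np.linalg.inv(p["camera_from_world"]); d=np.c_[n,np.ones(len(n))]@T[:3,:3].T; o=T[:3,3]
    return o+d*((z-o[2])/d[:,2])[:,None]
def yellow(p):
    h=cv2.cvtColor(p["color"],cv2.COLOR_BGR2HSV); return cv2.inRange(h,(16,120,90),(32,255,255)),cv2.inRange(h,(0,130,60),(9,255,255))|cv2.inRange(h,(172,130,60),(180,255,255))
E
python3 - <<'E'
from h import *
p=camera("wrist"); y,r=yellow(p)
roi=np.zeros_like(y); roi[110:195,260:325]=1
y=y*roi; r=r*roi
pts=[]
for v in range(134,176,4):
    u=np.where(y[v]>0)[0]
    if len(u)>10: pts.append(((u.min()+u.max())/2,v)); 
g=p["color"]
for v in range(55,118,6):
    b=g[v].astype(int); sat=b[270:312].max(1)-b[270:312].min(1); u=270+np.where(sat<40)[0]
    u=u[(u>278)&(u<304)]; print(v,u.min() if len(u) else 0,u.max() if len(u) else 0)
    if len(u)>8: pts.append(((u.min()+u.max())/2,v))
print(np.array(pts).tolist())
W=onplane(pts,p)[:,:2]; vx,vy,x0,y0=cv2.fitLine(W.astype(np.float32),cv2.DIST_HUBER,0,.1,.1).ravel()
print("dir",vx,vy,"angle",np.degrees(np.arctan2(vy,vx)),"pt",x0,y0)
for nm,m in (("y",y),("r",r)):
    v,u=np.where(m>0); print(nm,len(v),u.min(),u.max(),v.min(),v.max(),np.mean(u),np.mean(v))
v,u=np.where((y|r)>0); 
print("ends z105", onplane([(u.mean(),v.min()),(u.mean(),v.max()),(u.mean(),(v.min()+v.max())/2)],p).round(1))
T=np.linalg.inv(p["camera_from_world"]); print("cam",T[:3,3].round(1),T[:3,2].round(3))
E
```

```text
55 279 303
61 279 303
67 279 303
73 279 303
79 279 303
85 281 299
91 279 301
97 282 298
103 282 298
109 282 298
115 282 298
[[290.0, 134.0], [290.0, 138.0], [290.0, 142.0], [290.5, 146.0], [290.5, 150.0], [290.5, 154.0], [290.5, 158.0], [290.0, 162.0], [290.0, 166.0], [290.0, 170.0], [290.0, 174.0], [291.0, 55.0], [291.0, 61.0], [291.0, 67.0], [291.0, 73.0], [291.0, 79.0], [290.0, 85.0], [290.0, 91.0], [290.0, 97.0], [290.0, 103.0], [290.0, 109.0], [290.0, 115.0]]
dir 0.39204165 0.91994745 angle 66.918396 pt 511.98914 -84.35631
y 1341 274 307 133 181 290.2281879194631 153.3221476510067
r 590 269 311 125 182 290.3101694915254 152.4864406779661
ends z105 [[ 509.   -91.3  105. ]
 [ 487.5 -142.8  105. ]
 [ 498.5 -116.4  105. ]]
cam [505.  -74.8 409.5] [-0.114 -0.266 -0.957]
```

Call:
send_rows --series '[[[13, 17, 0], 0, -1], [[13, 17, 0], 0, -1], [[0, 0, -20], 0, -1], [[0, 0, -30], 0, -1], [[0, 0, 0], 0, -1], [[0, 0, 0], 0, -1]]'

```text
clock: 3.3
eef_pos: [497.1, -118.4, 277.4]
eef_rot: [-3.141, 0.0, 1.167]
wrist_force: [0.6, -0.2, -0.6]
finger_gap: 93.9
finger_force: 0.0
```

```bash
python3 - <<'E'
from h import *
for i in range(3):
    p=camera(["wrist","top","wrist"][i]); s=read_state(); print({k:np.round(s[k],3).tolist() for k in ("clock","eef_pos","eef_rot","wrist_force")})
    for r in spot_point("knob",p)[:1]: print(round(r["confidence"],2),w(r["point"],p).round(1))
    if i==2:
        cv2.imwrite("pics/wrist2.png",p["color"])
        y,r=yellow(p); r[:, :200]=0; r[:,380:]=0; y[:,:200]=0; y[:,380:]=0
        for m in (y,y|r):
            n,l,st,c=cv2.connectedComponentsWithStats(m); k=1+np.argmax(st[1:,4]); print(st[k],c[k]); 
        print(onplane([c[k],(c[k][0],st[k][1]),(c[k][0],st[k][1]+st[k][3])],p).round(1))
E
```

```text
{'clock': 3.35, 'eef_pos': [497.323, -118.475, 278.015], 'eef_rot': [3.14, -0.0, 1.168], 'wrist_force': [0.462, 0.431, 0.513]}
0.95 [ 500.7 -115.2  105.9]
{'clock': 3.45, 'eef_pos': [497.408, -118.372, 278.174], 'eef_rot': [3.139, -0.0, 1.168], 'wrist_force': [0.018, 0.001, -0.594]}
{'clock': 3.55, 'eef_pos': [497.315, -118.234, 277.737], 'eef_rot': [3.14, -0.0, 1.168], 'wrist_force': [0.051, 0.219, -0.257]}
0.72 [ 503.  -113.5  103.2]
[ 260  190   37   47 1574] [278.44853875 212.77954257]
[ 254  176   49   70 2577] [278.4540163  210.99728366]
[[ 498.  -117.2  105. ]
 [ 510.2  -88.7  105. ]
 [ 484.9 -147.8  105. ]]
```

View pics/wrist2.png

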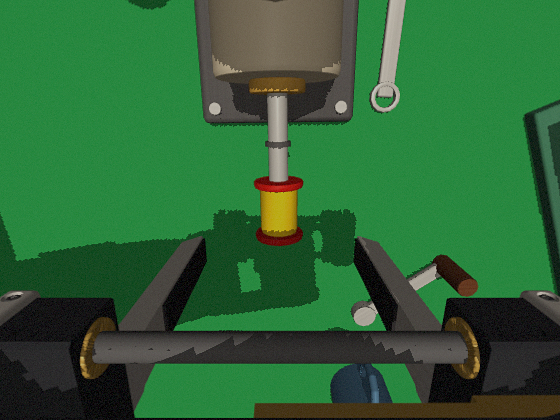

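Call:
send_rows --series '[[[1, 2, -30], 0, -1], [[0, 0, -34], 0, -1], [[0, 0, -20], 0, -1], [[0, 0, -10], 0, -1], [[0, 0, 0], 0, -1], [[0, 0, 0], 0, -1]]'

```text
clock: 4.2
eef_pos: [498.6, -116.2, 183.7]
eef_rot: [3.14, -0.0, 1.168]
wrist_force: [-0.9, 0.7, -0.2]
finger_gap: 93.9
finger_force: 0.0
```

Call:
send_rows --squeeze 35 --series '[[[0, 0, 0], 0, 0], [[0, 0, 0], 0, 0], [[0, 0, 0], 0, 0.3], [[0, 0, 0], 0, 1], [[0, 0, 0], 0, 1], [[0, 0, 0], 0, 1], [[0, 0, 0], 0, 1]]'

```text
clock: 4.9
eef_pos: [498.1, -116.0, 182.6]
eef_rot: [-3.142, -0.0, 1.168]
wrist_force: [-1.5, -0.7, -0.1]
finger_gap: 41.2
finger_force: 0.0
```

```bash
cat >> h.py <<'E'
A=np.array([-.39,-.921])
def rep(n=6):
    F=[];P=[];
    for i in range(n):
        camera("side"); s=read_state(); F.append(s["wrist_force"]);P.append(s["eef_pos"])
    F=np.mean(F,0);P=np.mean(P,0); print("clk",s["clock"],"P",P.round(2),"F",F.round(2),"gap",s["finger_gap"],"ff",s["finger_force"],"yaw",s["eef_rot"][2])
    print("axial out pos",P[:2]@A,"F out",F[:2]@A,"lat F",F[:2]@[.921,-.39])
E
python3 - <<'E'
from h import *
p=camera("wrist"); cv2.imwrite("pics/wrist3.png",p["color"]); rep()
E
```

```text
clk 5.25 P [ 498.07 -116.01  182.59] F [-0.48 -0.14 -0.02] gap 31.508953772634136 ff 34.98982608318329 yaw 1.1684063126478934
axial out pos -87.40553112752454 F out 0.31944239340850533 lat F -0.3902454713417358
```

View pics/wrist3.png

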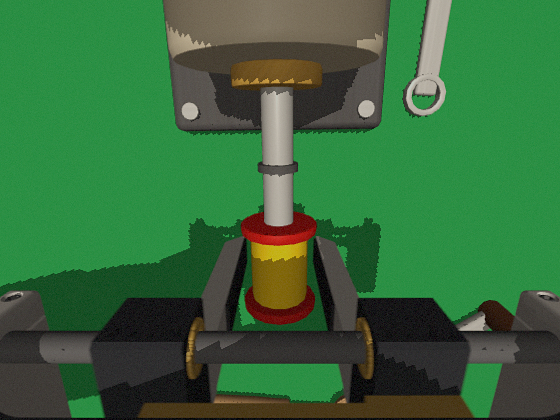

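Call:
send_rows --series '[[[-0.2, -0.46, 0], 0, 1], [[-0.2, -0.46, 0], 0, 1], [[0, 0, 0], 0, 1], [[0, 0, 0], 0, 1]]'

```text
clock: 5.65
eef_pos: [497.7, -116.9, 182.6]
eef_rot: [-3.141, -0.0, 1.168]
wrist_force: [0.3, 2.7, -0.1]
finger_gap: 31.3
finger_force: 35.0
```

```bash
python3 -c "
from h import *
rep()"
```

```text
clk 5.95 P [ 497.73 -116.91  182.65] F [-0.34  2.47  0.21] gap 31.132551528035858 ff 34.99564468860626 yaw 1.1682595287075084
axial out pos -86.43744550669021 F out -2.136997423683748 lat F -1.279036249724106
```

Call:
send_rows --series '[[[-0.23, -0.55, 0], 0, 1], [[-0.23, -0.55, 0], 0, 1], [[0, 0, 0], 0, 1]]'

```text
clock: 6.25
eef_pos: [497.3, -117.9, 182.7]
eef_rot: [3.142, -0.0, 1.168]
wrist_force: [-0.0, 4.3, -0.7]
finger_gap: 31.0
finger_force: 35.0
```

```bash
python3 -c "
from h import *
rep()"
```

```text
clk 6.55 P [ 497.32 -117.96  182.67] F [ 1.14  4.82 -0.33] gap 31.249695741874113 ff 34.99667465686798 yaw 1.168294725525337
axial out pos -85.3152397104076 F out -4.883471071971376 lat F -0.8245757216240297
```

Call:
send_rows --series '[[[-0.16, -0.37, 0], 0, 1], [[0, 0, 0], 0, 1]]'

```text
clock: 6.75
eef_pos: [497.2, -118.2, 182.7]
eef_rot: [3.141, -0.001, 1.168]
wrist_force: [1.6, 6.4, 0.2]
finger_gap: 31.2
finger_force: 35.0
```

```bash
python3 -c "
from h import *
rep(4)"
```

```text
clk 6.95 P [ 497.21 -118.2   182.67] F [ 1.71  6.62 -0.28] gap 31.389874970835326 ff 34.99643862247467 yaw 1.1682702141720909
axial out pos -85.05028948849034 F out -6.768187849014589 lat F -1.0044298046895406
```

Call:
send_rows --series '[[[-0.2, -0.46, 0], 0, 1], [[-0.15, -0.35, 0], 0, 1], [[0, 0, 0], 0, 1]]'

```text
clock: 7.25
eef_pos: [497.0, -118.7, 182.7]
eef_rot: [3.141, -0.001, 1.168]
wrist_force: [4.0, 9.9, -0.1]
finger_gap: 31.3
finger_force: 35.0
```

```bash
python3 -c "
from h import *
rep(5)"
```

```text
clk 7.5 P [ 497.01 -118.66  182.71] F [ 2.98 10.34  0.44] gap 31.073242798043204 ff 34.994861483573914 yaw 1.168357050145732
axial out pos -84.54993512884472 F out -10.685746982249043 lat F -1.2883972491199023
```

Call:
send_rows --series '[[[-0.12, -0.28, 0], 0, 1], [[0, 0, 0], 0, 1], [[0, 0, 0], 0, 1], [[0, 0, 0], 0, 1]]'

```text
clock: 7.9
eef_pos: [496.9, -118.8, 182.7]
eef_rot: [3.141, -0.001, 1.168]
wrist_force: [4.1, 11.7, 0.3]
finger_gap: 31.4
finger_force: 35.0
```

```bash
python3 -c "
from h import *
rep(5)"
```

```text
clk 8.15 P [ 496.93 -118.81  182.71] F [ 3.87 11.28 -0.73] gap 31.21510710003864 ff 34.99421954154968 yaw 1.1683452501365057
axial out pos -84.37666242917334 F out -11.895285962949462 lat F -0.8359179718740699
```

Call:
send_rows --series '[[[0.5, 1.15, 0], 0, 1], [[0.5, 1.15, 0], 0, 1], [[0.7, 1.65, 0], 0, 1], [[0.7, 1.65, 0], 0, 1], [[0.7, 1.65, 0], 0, 1], [[0.7, 1.65, 0], 0, 1], [[0.5, 1.2, 0], 0, 1], [[0, 0, 0], 0, 1]]'

```text
clock: 8.95
eef_pos: [501.0, -109.3, 182.6]
eef_rot: [3.142, -0.0, 1.168]
wrist_force: [-1.8, -0.3, -0.1]
finger_gap: 31.1
finger_force: 35.0
```

```bash
python3 -c "
from h import *
rep(5)"
```

```text
clk 9.2 P [ 500.96 -109.34  182.65] F [-1.73  0.02  0.17] gap 31.219704182782795 ff 35.0059050321579 yaw 1.1682305895846379
axial out pos -94.67169778864601 F out 0.6581430563531643 lat F -1.6048284048911514
```

Call:
send_rows --series '[[[0.2, 0.46, 0], 0, 1], [[0.2, 0.46, 0], 0, 1], [[0, 0, 0], 0, 1], [[0, 0, 0], 0, 1]]'

```text
clock: 9.6
eef_pos: [501.3, -108.5, 182.6]
eef_rot: [-3.141, 0.0, 1.168]
wrist_force: [-2.3, -1.7, 0.1]
finger_gap: 31.2
finger_force: 35.0
```

Call:
send_rows --series '[[[0.2, 0.46, 0], 0, 1], [[0.2, 0.46, 0], 0, 1], [[0, 0, 0], 0, 1], [[0, 0, 0], 0, 1]]'

```text
clock: 10.0
eef_pos: [501.8, -107.5, 182.7]
eef_rot: [3.142, -0.0, 1.168]
wrist_force: [-1.4, -0.5, 0.3]
finger_gap: 31.0
finger_force: 35.0
```

Call:
send_rows --series '[[[0.2, 0.46, 0], 0, 1], [[0.2, 0.46, 0], 0, 1], [[0, 0, 0], 0, 1], [[0, 0, 0], 0, 1]]'

```text
clock: 10.4
eef_pos: [502.1, -106.6, 182.6]
eef_rot: [-3.142, -0.0, 1.168]
wrist_force: [-1.8, -1.2, 0.7]
finger_gap: 31.1
finger_force: 35.0
```

Call:
send_rows --series '[[[0.2, 0.46, 0], 0, 1], [[0.2, 0.46, 0], 0, 1], [[0, 0, 0], 0, 1], [[0, 0, 0], 0, 1]]'

```text
clock: 10.8
eef_pos: [502.4, -105.9, 182.6]
eef_rot: [-3.141, 0.001, 1.168]
wrist_force: [-2.6, -3.4, 0.7]
finger_gap: 31.5
finger_force: 35.0
```

```bash
python3 -c "
from h import *
rep(5)"
```

```text
clk 11.05 P [ 502.46 -105.91  182.62] F [-3.05 -3.31  0.54] gap 31.1405486895622 ff 35.015514492988586 yaw 1.1682762480140734
axial out pos -98.41817530646473 F out 4.232879697685403 lat F -1.517711061541998
```

Call:
send_rows --series '[[[0.14, 0.32, 0], 0, 1], [[0.14, 0.32, 0], 0, 1], [[0, 0, 0], 0, 1]]'

```text
clock: 11.35
eef_pos: [502.6, -105.5, 182.6]
eef_rot: [-3.141, 0.001, 1.168]
wrist_force: [-4.3, -6.8, -0.7]
finger_gap: 31.0
finger_force: 35.0
```

```bash
python3 -c "
from h import *
rep(4)"
```

```text
clk 11.55 P [ 502.63 -105.54  182.59] F [-4.85 -6.08  0.4 ] gap 31.501969920601912 ff 35.01731872558594 yaw 1.168210443372696
axial out pos -98.82254158478052 F out 7.489816334069778 lat F -2.0989890879482376
```

Contact with the inner stop; bring it to about 12 N at the wrist (10 N plus friction).

Call:
send_rows --series '[[[0.18, 0.42, 0], 0, 1], [[0.18, 0.42, 0], 0, 1], [[0, 0, 0], 0, 1], [[0, 0, 0], 0, 1], [[0, 0, 0], 0, 1], [[0, 0, 0], 0, 1]]'

```text
clock: 12.15
eef_pos: [502.8, -105.1, 182.5]
eef_rot: [-3.141, 0.002, 1.168]
wrist_force: [-6.3, -10.4, 0.6]
finger_gap: 31.2
finger_force: 35.0
```

```bash
python3 -c "
from h import *
rep(5)"
```

```text
clk 12.4 P [ 502.84 -105.07  182.55] F [-6.2  -9.61  0.09] gap 31.08676813450706 ff 35.01971483230591 yaw 1.168132204392324
axial out pos -99.33489173619145 F out 11.266749610535303 lat F -1.9646118701481474
```

Call:
send_rows --series '[[[-0.54, -1.28, 0], 0, 1], [[-0.54, -1.28, 0], 0, 1], [[-0.54, -1.28, 0], 0, 1], [[-0.54, -1.28, 0], 0, 1], [[-0.54, -1.28, 0], 0, 1], [[-0.54, -1.28, 0], 0, 1], [[0, 0, 0], 0, 1], [[0, 0, 0], 0, 1]]'

```text
clock: 13.2
eef_pos: [499.9, -112.0, 182.7]
eef_rot: [-3.142, 0.0, 1.168]
wrist_force: [-0.2, 2.2, 0.8]
finger_gap: 31.2
finger_force: 35.0
```

```bash
python3 -c "
from h import *
rep(6)
p=camera('wrist'); cv2.imwrite('pics/wrist4.png',p['color'])"
```

```text
clk 13.5 P [ 499.93 -111.96  182.64] F [-1.29  1.22  0.41] gap 31.23146865955223 ff 35.01055598258972 yaw 1.1682876749109197
axial out pos -91.86008813971728 F out -0.623562891911699 lat F -1.6599041538928847
```

Call:
send_rows --series '[[[0, 0, 0], 0, 0], [[0, 0, 0], 0, 0], [[0, 0, 0], 0, -1], [[0, 0, 0], 0, -1], [[0, 0, 0], 0, -1], [[0, 0, 0], 0, -1], [[0, 0, 0], 0, -1], [[0, 0, 0], 0, -1]]'

```text
clock: 14.35
eef_pos: [499.9, -111.9, 182.6]
eef_rot: [-3.142, -0.0, 1.168]
wrist_force: [0.7, -1.6, 0.0]
finger_gap: 90.9
finger_force: 0.0
```

Call:
send_rows --series '[[[0, 0, 10], 0, -1], [[0, 0, 30], 0, -1], [[0, 0, 40], 0, -1], [[0, 0, 40], 0, -1], [[0, 0, 20], 0, -1], [[0, 0, 0], 0, -1], [[0, 0, 0], 0, -1], [[0, 0, 0], 0, -1]]'

```text
clock: 15.15
eef_pos: [499.6, -111.8, 321.4]
eef_rot: [-3.14, 0.0, 1.168]
wrist_force: [-0.0, 0.2, -0.4]
finger_gap: 94.0
finger_force: 0.0
```

```bash
python3 - <<'E'
from h import *
rep(4); p=camera("wrist"); cv2.imwrite("pics/wrist5.png",p["color"])
y,r=yellow(p); r[:, :200]=0; r[:,380:]=0; y[:,:200]=0; y[:,380:]=0
n,l,st,c=cv2.connectedComponentsWithStats(y); k=1+np.argmax(st[1:,4]); q=onplane([c[k]],p)[0]; print(st[k],c[k],q.round(1),q[:2]@A)
E
```

```text
clk 15.35 P [ 499.77 -111.88  321.62] F [-0.43  0.05 -0.2 ] gap 93.68206957437525 ff 0.0 yaw 1.1683022475101588
axial out pos -91.86582061595246 F out 0.11794044638098719 lat F -0.41426162382008513
[ 264  181   32   41 1180] [279.25932203 200.61779661] [ 499.1 -114.   105. ] -89.63392454374704
```

View pics/wrist5.png

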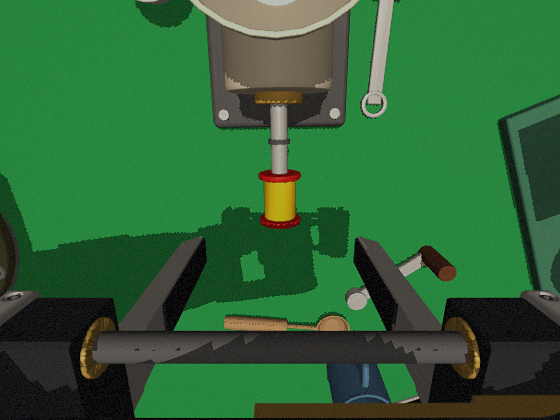

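```bash
python3 -c "
from h import *
print(sign_off())"
```

```text
the job is handed in; nothing more can be done
None
```

The shaft was pulled to its outer stop and then pushed to its inner stop, each held at about 10 N. It was left midway in its roughly 12.4 mm of travel and released with nothing else touched, and the job is handed in (no verdict returned).

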